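Pry open the fittings case and shelve the elbow

ROBOT

A 6-joint arm with a two-finger parallel gripper is mounted at the origin on the work surface. World frame = base frame: x ahead of the robot, y to its left, z up, the work surface at z = 0. Lengths are in mm, angles in rad, forces in N, time in s.
With the tool pointing down it reaches from about 350 to 775 mm from the base axis. Payload 7.3 kg.
Tool frame: the origin (TCP) lies on the mounting face of the last link; the fingertips stand 178 mm ahead of it and the grasp point (between the pads) lies 159 mm ahead of it; z points along the fingers, y is the line along which they close (so a half turn about z gives the same grasp; the last joint's range is limited). The gripper opens to 92 mm and grips with 3 to 60 N. Pads are 19 mm wide; open, the fingers measure 130 mm over their backs; the gripper's body (75 mm by 190 mm) begins 47 mm behind the grasp point.
Start: joints at [1.083, 0.342, 1.524, -0, 1.275, -0.146], TCP at [175.95, 494.641, 404.741] pointing down, gripper open.
Joint ranges: [-2.53, 2.53], [-0.77, 2.02], [0.04, 2.7], [-1, 4.14], [0.28, 2.66], [-3.11, 3.11]. Speed limits (rad/s): [2.57, 2.57, 3.14, 3.14, 3.14, 3.14].

INTERFACE

Orientations are given as [roll, pitch, yaw] about the fixed x, y, z axes, in that order (R = Rz(yaw) Ry(pitch) Rx(roll)).
In Python, from plant import bot, capture, get_obs gives the robot as it stands (bot), with the cameras as plain functions and the readings as plain functions.
- The arm moves only by the tool shift_gripper, called after "Request:" by a JSON object that holds its "op" and its "data", one argument or row to a line. Schema: {"type":"object","properties":{"steps":{"type":"object","properties":{"increments":{"type":"array","items":{"type":"array","items":{"type":"number"},"minItems":5,"maxItems":5},"minItems":1,"maxItems":5}},"additionalProperties":false,"required":["increments"]},"only":{"type":"string"},"quiet":{"type":"boolean"},"lines":{"type":"string"}},"required":["steps"],"additionalProperties":false}. steps is an object whose key "increments" holds a list of rows, 1 to 5 of them, each of 5 numbers: the finger opening in mm, then dx, dy, dz in mm, then a turn about the tool's z in rad; each row is the pose to reach, as a shift and turn from the pose commanded when the call began, along the tool's axes at that moment; what a row does not reach only later rows make up. A row lasts 1/8 s, in which the tool goes at most 62.5 mm and 0.188 rad, less where a joint would pass 70% of its speed; a pose out of reach is approached as far as the arm can. The fingers move at their own pace and stop on an object; the grip force is fixed at half the most. Time passes only in rows, so rows that do not move let the fingers close. The tool returns the time, the measured TCP pose, the force, the opening and the grip force at its end. only (a regular expression) keeps the lines of the reply that match it, lines (a string "A,B") keeps lines A to B, and quiet returns only ok. Input that does not fit is refused with a message, and nothing moves.
- get_obs(): the state, without advancing time (a new reading comes with each control period).
- capture(name): name is "side" or "top"; returns a dict with "color" (384x512x3 uint8, red, green, blue), "K" (3x3 intrinsics, pixels), "R" (3x3) and "t" (3): a world point X has camera coordinates R X + t. Camera axes: x right, y down, z forward; pixel columns grow to the right and rows downward; lengths in mm; the calibration is good to about 2 mm. A picture is of the moment at which its call begins. There is no depth.
- bot.close_job(): hands the job in; it is judged then, once.
The state is a dict: "time": time; "joint_positions": joint angles; "dq": joint speeds; "tau": joint torques, N m; "tool_pos": TCP position; "tcp_rot": TCP orientation; "contact_force": force on the tool from outside, world axes, zero at the start; "moment": the same for the moment, N m; "grip_width": finger opening in mm; "finger_force": force on a finger pad.
Only numpy, scipy, OpenCV 4.12 (cv2) and the standard library are available. Lean on these libraries where they do the work, as an engineer would, in place of code of your own. Each camera call takes 0.05 s, during which the arm holds its last target. There are 200 camera calls.

TASK

The plywood delivery case has snapped shut: take the pry bar from its rubber mat, put the blade into the notch in the front wall and lever the lid off its catches over the notch edge, then throw the lid fully open. Lay the bar back on its mat, take the steel elbow out of the case and set it down in the yellow bin without dropping it; leave the lid open and the loose fittings on the bench where they are.

Things in the scene. Friction and masses are not known exactly. Their poses are not given: they have to be found in the camera images.
- case: Plywood delivery case, 150 deep (its x) x 200 wide (its y) x 94 mm high with lid; heavy, does not move. Origin: centre of its underside, z up. Walls 10 mm thick, their top 85 mm up, felt-covered inner floor 22 mm up. The front wall (-x) has the pry notch; the lid is hinged along the top of the rear wall (+x).
- front_wall: Front wall of the case below the notch: plywood 200 wide (its y), 10 thick (its x) and 77 mm high, whose top is the notch floor. Part of the case. Origin: centre of its underside, axes as the case's. Steel plates 62 mm wide on it and on the lid's front edge above mark the notch. Behind it the blade can go in some 60 mm, clear above the elbow; 40 to 50 mm levers well, tip up by about 15 degrees.
- notch (a point): Pry notch in the top edge of the case's front wall, mid-width: 50 mm wide, 8 mm high between its floor (77 mm above the bench) and the shut lid's underside (85 mm), open through the 10 mm wall. This point: middle of the outer edge of the notch floor, on the front face: the fulcrum to lever over. Axes as the case's, +x leads in under the lid.
- lid (a joint): Angle of the plywood lid (150 x 200 x 9 mm, 0.2 kg), hinged at the rear: 0 shut, 1.95 rad open on its stop, leaning past upright. Shut, it lies flush on the walls, held by two spring ball catches: roughly 10 N up near the front edge frees it at about 0.05 rad; it then rests ajar on the catches at about 0.08 rad. Above that it swings freely: falls back before upright (1.57), falls open past it.
- lid_hinge (a point): Middle of the lid's hinge line, at the top of the rear wall (85 mm above the bench); the lid's axes, parallel to the case's while shut: the lid reaches 150 mm from here along its -x, its underside is at z = 0.
- bar: Pry bar, 200 mm long, 0.145 kg, lying on the mat. Red handle 95 long (its x from -73 to +22 mm) x 24 wide x 22 mm high; flat steel blade 105 long x 20 wide x 3 mm thick ahead of it at mid-height. Origin: underside of the handle, 22 mm behind its front end, about under the centre of mass, best gripped here across its width; x to the blade tip, z up.
- bar_tip (a point): Middle of the blade's tip edge: 127 mm ahead of the bar's origin and 11 mm above it (mid-thickness).
- mat: Black rubber tool mat, 250 long (its x) x 120 wide x 3 mm thick, fixed to the bench. Origin: centre of its underside.
- elbow: Polished steel 90-degree pipe elbow in the shut case, lying flat on the felt: tube 33.8 mm in diameter, bend radius 38 mm, 0.13 kg. Origin: underside of the tube at mid-bend; y outward from the bend, x along the tube there, z up; best gripped across the tube, along y. It reaches 39 mm either way along x and from 17 mm to -28 mm (the ends) along y.
- bin_yellow: Yellow plastic stacking bin, 200 long (its x) x 120 wide (its y) x 75 mm high, walls and floor 3 mm, fixed to the bench. Low front (40 mm lip) at -x, facing the robot. Origin: centre of its underside, x to the rear. The elbow goes here; another elbow lies in its rear part, 60 mm behind the centre; the front part is free.
- bin_green: Dark green bin of the same shape and size, next to the yellow one (either side), holding another kind of fitting; not for the elbow.
- reducer: Loose steel reducer (cone, 60 mm wide, 50 mm high) standing on the bench; leave it alone. Origin: centre of its underside.
- blank: Loose steel blanking disc, 76 mm wide and 14 mm thick, lying on the bench; leave it alone. Origin: centre of its underside.
- union: Loose steel hexagon nipple, 38 mm wide and 50 mm high, standing on the bench; leave it alone. Origin: centre of its underside.

How it is judged:
By the outcome, as a careful person would: the job done as asked, in the order asked, and still so for the second after the job is handed in, with the robot touching nothing.
It also fails if it takes over 66 s, if anything falls off the work surface, if the arm or the gripper's body presses on something with over 40 N, if the wrist force passes 120 N, or if a joint passes its speed limit or range.

## Working session

There is one attempt and no reset: what is moved stays moved. The work goes in short steps, Python scripts to look and compute and a tool call to move; the robot and the scene stay as the last step left them, time stands still between calls to the robot, and variables do not carry over. Pictures are saved under pics/ and viewed, at most 14 in all, crops included, and the job is handed in when it is done.

```bash
ls; mkdir -p pics; python3 - <<'E'
from plant import bot, capture, get_obs
import cv2,numpy as np
for n in("top","side"):
    c=capture(n); cv2.imwrite(f"pics/{n}0.png",cv2.resize(c["color"][:,:,::-1],(800,600),interpolation=cv2.INTER_CUBIC))
    np.savez(f"{n}.npz",**c)
    print(n,c["K"].tolist(),np.round(c["R"],4).tolist(),c["t"].tolist())
o=get_obs();print(o)
E
```

```text
pics
plant.py
top [[384.43795878122694, 0.0, 258.48897086748815], [0.0, 384.43795878122694, 192.75849453303186], [0.0, 0.0, 1.0]] [[0.019, -0.9995, 0.0241], [-0.9976, -0.0205, -0.0666], [0.067, -0.0228, -0.9975]] [-34.17680595959791, 584.0420293676749, 1252.797331186396]
side [[393.3345212184959, 0.0, 258.13352636911793], [0.0, 393.3345212184959, 194.94395011977025], [0.0, 0.0, 1.0]] [[-0.9913, -0.1312, -0.0088], [-0.0699, 0.5829, -0.8095], [0.1113, -0.8019, -0.587]] [593.8342122331959, 121.46680331877543, 929.4996145579813]
{'time': 0.1, 'joint_positions': array([ 1.08299162e+00,  3.42631431e-01,  1.52491332e+00,  7.98348466e-06,
        1.27544602e+00, -1.45999354e-01]), 'dq': array([ 0.00144338, -0.00051036, -0.00296974,  0.00045605,  0.00102538,
       -0.0007443 ]), 'tau': array([ 1.62165838e-03, -4.32005560e+01, -2.44694889e+01,  7.18976394e-02,
        5.26183995e-02, -5.27285795e-05]), 'tool_pos': array([175.89113746, 494.52313602, 404.12837733]), 'tcp_rot': array([-3.14021052e+00, -2.10953583e-04,  2.79978482e+00]), 'contact_force': array([0.53040844, 0.5585172 , 0.56357527]), 'moment': array([-0.00263555,  0.0133001 ,  0.00079196]), 'finger_force': 0.0, 'grip_width': 91.5776777753063}
```

View pics/top0.png

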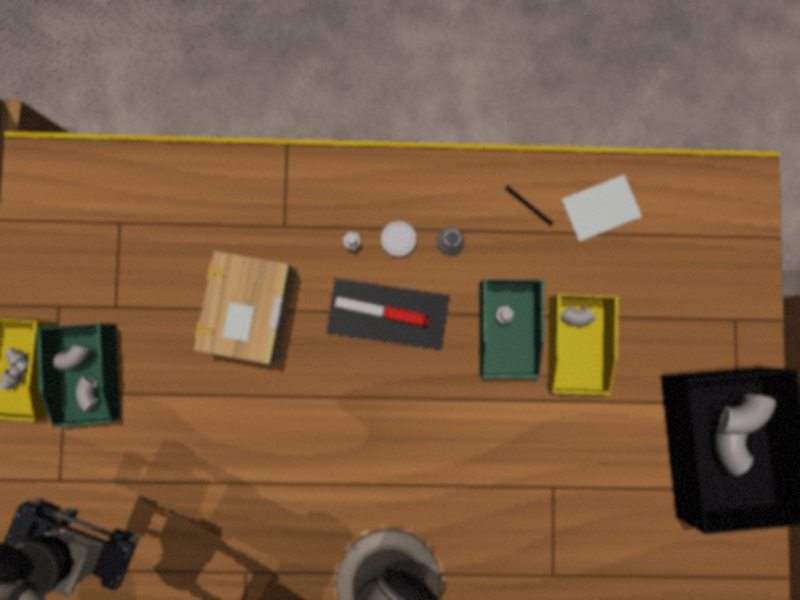

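View pics/side0.png

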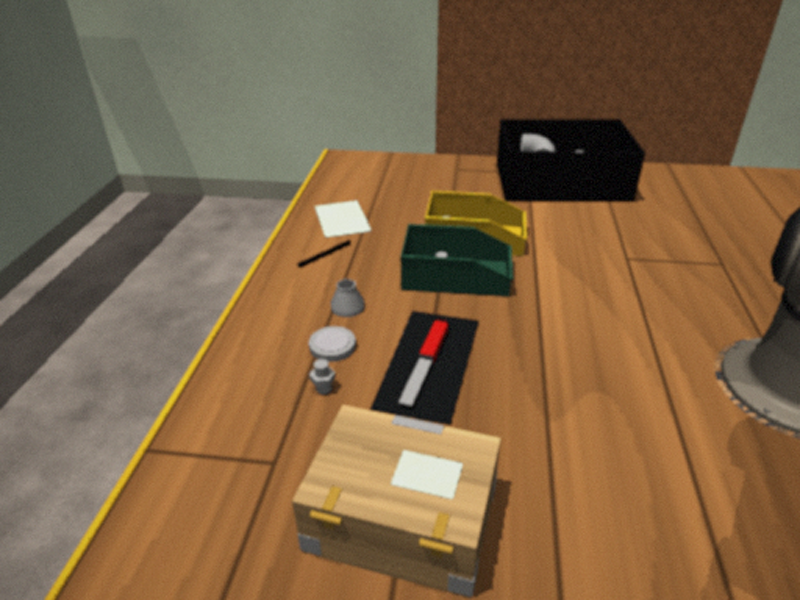

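The top view shows, in 800x600 pixels, the case at (243,308) with its hinges on the left (+y). Its notch plate is at (277,312), facing the bar. The blade tip is at about (337,302) and the red handle at (405,316). The yellow bin is at (585,345). I'll zoom in for sub-pixel corners.

```bash
cat > h.py <<'E'
import numpy as np,cv2
from plant import bot, capture, get_obs
def load(n): return dict(np.load(f"{n}.npz"))
def ray(c,u,v,z):
    d=c["R"].T@np.linalg.solve(c["K"],[u,v,1.]); o=-c["R"].T@c["t"]
    return o+d*(z-o[2])/d[2]
def proj(c,X):
    p=c["K"]@(c["R"]@np.asarray(X,float)+c["t"]); return p[:2]/p[2]
E
python3 - <<'E'
from h import *
c=load("top"); s=load("side")
a=cv2.resize(c["color"][150:245,120:295],None,fx=4.5,fy=4.5,interpolation=cv2.INTER_CUBIC)
cv2.imwrite("pics/topcrop.png",a[:,:,::-1])
a=cv2.resize(s["color"][200:380,185:325],None,fx=3.3,fy=3.3,interpolation=cv2.INTER_CUBIC)
cv2.imwrite("pics/sidecrop.png",a[:,:,::-1])
hsv=cv2.cvtColor(c["color"],cv2.COLOR_RGB2HSV)
def blob(m,z,nm):
    m=m.astype(np.uint8); n,l,st,ce=cv2.connectedComponentsWithStats(m)
    for i in range(1,n):
        if st[i,4]>150:
            r=cv2.minAreaRect(np.argwhere(l==i)[:,::-1].astype(np.float32))
            b=cv2.boxPoints(r)
            print(nm,st[i,4],ce[i].round(1),[ray(c,*p,z)[:2].round(0).tolist() for p in b], ray(c,*ce[i],z)[:2].round(1))
H,S,V=hsv[...,0].astype(int),hsv[...,1],hsv[...,2]
blob(((H<6)|(H>174))&(S>180)&(V>100),25,"red")
blob((H>24)&(H<34)&(S>150)&(V>90),75,"yel")
E
```

```text
red 187 [258.7 202. ] [[550.0, 19.0], [574.0, 14.0], [558.0, -68.0], [534.0, -63.0]] [553.9 -23.8]
yel 1453 [370.7 226.4] [[403.0, -329.0], [599.0, -329.0], [601.0, -435.0], [405.0, -434.0]] [ 481.2 -379.1]
yel 671 [ 11.4 235.3] [[349.0, 780.0], [529.0, 774.0], [524.0, 710.0], [344.0, 716.0]] [433.3 741.3]
```

View pics/topcrop.png

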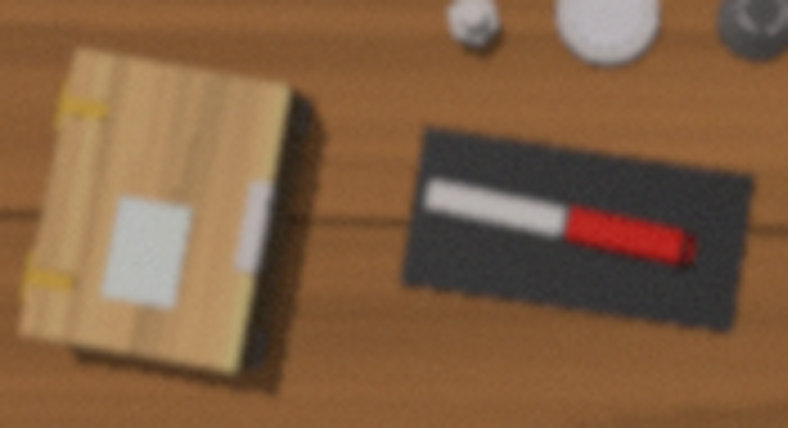

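View pics/sidecrop.png

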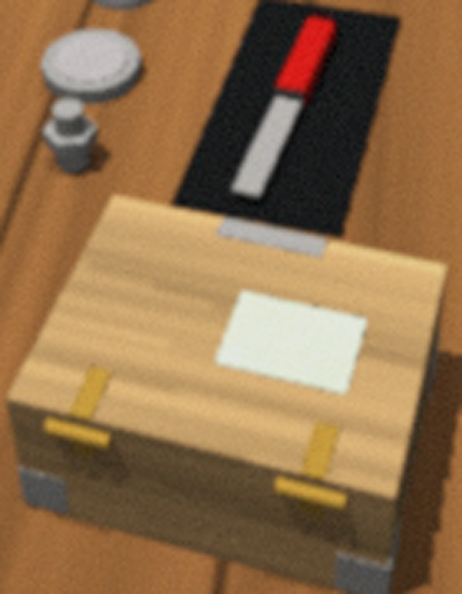

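The crops give clear lid corners and a clear bar outline. In topcrop the lid corners are (80,48), (291,85), (241,373) and (20,337), the blade tip is (428,194), and the handle runs from (567,219) to (692,247). I'll fit the poses from both views.

```bash
python3 - <<'E'
from h import *
from scipy.optimize import least_squares
c=load("top"); s=load("side")
T=lambda p:((p[0]+.5)/4.5-.5+120,(p[1]+.5)/4.5-.5+150)
S=lambda p:((p[0]+.5)/3.3-.5+185,(p[1]+.5)/3.3-.5+200)
def fit(obs,x0,nm):
    def f(q):
        C,Sn=np.cos(q[2]),np.sin(q[2]); r=[]
        for cam,px,(x,y,z) in obs:
            r+=list(proj(cam,[q[0]+C*x-Sn*y,q[1]+Sn*x+C*y,z])-px)
        return r
    o=least_squares(f,x0); print(nm,o.x.round(3),np.round(o.fun,1)); return o.x
F,Rr,N,Y=-75,75,100,-100
case=[(c,T((80,48)),(Rr,Y,94)),(c,T((291,85)),(F,Y,94)),(c,T((241,373)),(F,N,94)),(c,T((20,337)),(Rr,N,94))]
cs=[(s,S((118,196)),(F,Y,94)),(s,S((446,265)),(F,N,94)),(s,S((393,495)),(Rr,N,94)),(s,S((10,400)),(Rr,Y,94))]
fit(case,[500,250,1.5],"case top");fit(cs,[500,250,1.5],"case side");q=fit(case+cs,[500,250,1.5],"case")
b=[(c,T((428,194)),(127,0,15.5)),(c,T((567,219)),(22,0,16)),(c,T((692,247)),(-73,0,16))]
bs=[(s,S((248,192)),(127,0,15.5)),(s,S((289,97)),(22,0,16)),(s,S((321,17)),(-73,0,23))]
fit(b,[550,0,1.5],"bar top");fit(bs,[550,0,1.5],"bar s");p=fit(b+bs,[550,0,1.5],"bar")
R=lambda t:np.array([[np.cos(t),-np.sin(t)],[np.sin(t),np.cos(t)]])
print("notch",q[:2]+R(q[2])@[-75,0],"hinge",q[:2]+R(q[2])@[75,0],"tip",p[:2]+R(p[2])@[127,0])
print("standoff grasp for 45 in:",q[:2]+R(q[2])@[-75+45-127,0])
o=get_obs();print(np.degrees(o["tcp_rot"]))
# yellow bin edge rects: rim 75 rear
for px in ((553,394),(609,394),(618,296),(557,295)):
    print(ray(c,px[0]*.64,px[1]*.64,75)[:2].round(),ray(c,px[0]*.64,px[1]*.64,40)[:2].round())
E
```

```text
case top [562.138 299.901   1.421] [-0.5  0.3  0.3  0.3 -0.4 -0.2  0.5 -0.4]
case side [559.998 303.8     1.413] [-1.1 -0.7  0.6 -0.1  1.   0.8 -0.7 -0.7]
case [560.569 302.544   1.416] [-1.1  0.7 -0.4  0.9 -1.5  0.4 -0.5 -0.  -1.4 -1.1  0.3 -0.8  0.8 -0.1
 -0.8 -1.3]
bar top [560.365  -1.92    1.393] [-0.2 -0.3 -0.   0.4  0.3 -0.2]
bar s [557.103   2.031   1.401] [-0.1  0.6  0.  -0.2  0.1 -0.7]
bar [ 5.58344e+02 -2.03000e-01  1.39900e+00] [-0.8  0.6 -0.6  1.1 -0.2  0.3 -0.6 -0.1 -0.4 -0.8 -0.2 -1.3]
notch [548.96943933 228.44610194] hinge [572.16771233 376.64137896] tip [580.03843027 124.92989959]
standoff grasp for 45 in: [536.28771676 147.43268384]
[-1.79920809e+02 -1.20867500e-02  1.60415854e+02]
[ 399. -326.] [ 397. -335.]
[ 401. -440.] [ 399. -453.]
[ 601. -459.] [ 603. -473.]
[ 600. -334.] [ 603. -343.]
```

```bash
cat > d.py <<'E'
import sys,numpy as np
from plant import bot, capture, get_obs
from scipy.spatial.transform import Rotation as R
x,y,z,yaw=map(float,sys.argv[1:5]); o=get_obs()
M=R.from_euler("xyz",o["tcp_rot"]); d=M.inv().apply(np.array([x,y,z])-o["tool_pos"])
t=-(yaw-o["tcp_rot"][2]); t=(t+np.pi)%(2*np.pi)-np.pi
print("t",round(o["time"],2),"tool",o["tool_pos"].round(1),o["tcp_rot"].round(3),"shift",d.round(1),"turn",round(t,3),"F",o["contact_force"].round(1),"w",round(o["grip_width"],1),round(o["finger_force"],1))
E
python3 d.py 558.3 -0.2 280 1.399
```

```text
t 0.1 tool [175.9 494.5 404.1] [-3.14 -0.    2.8 ] shift [-526.1 -337.8  124.5] turn 1.401 F [0.5 0.6 0.6] w 91.6 0.0
```

Request:
{"op": "shift_gripper", "data": {
  "steps": {"increments":[[60, -526, -338, 120, 1.4], [60, -526, -338, 120, 1.4], [60, -526, -338, 120, 1.4], [60, -526, -338, 120, 1.4], [60, -526, -338, 120, 1.4]]}
}}

```text
time: 0.72
tool_pos: [364.4, 250.1, 345.4]
tcp_rot: [3.141, -0.0, 1.856]
contact_force: [0.7, 0.4, -0.2]
grip_width: 60.2
finger_force: 0.0
```

```bash
python3 d.py 558.3 -0.2 280 1.399
```

```text
t 0.72 tool [364.4 250.1 345.4] [ 3.141 -0.     1.856] shift [-294.8  115.5   65.4] turn 0.457 F [ 0.7  0.4 -0.2] w 60.2 0.0
```

Request:
{"op": "shift_gripper", "data": {
  "steps": {"increments":[[50, -295, 115.5, 65, 0.457], [50, -295, 115.5, 65, 0.457], [50, -295, 115.5, 65, 0.457], [50, -295, 115.5, 65, 0.457], [50, -295, 115.5, 65, 0.457]]}
}}

```text
time: 1.35
tool_pos: [553.3, 9.0, 282.3]
tcp_rot: [-3.141, -0.0, 1.405]
contact_force: [1.2, 0.5, -0.4]
grip_width: 49.8
finger_force: 0.0
```

```bash
python3 d.py 558.3 -0.2 183 1.399
```

```text
t 1.35 tool [553.3   9.  282.3] [-3.141 -0.     1.405] shift [-8.3  6.4 99.3] turn 0.006 F [ 1.2  0.5 -0.4] w 49.8 0.0
```

Request:
{"op": "shift_gripper", "data": {
  "steps": {"increments":[[50, 0, 0, 0, 0], [50, 0, 0, 0, 0]]}
}}

```text
time: 1.6
tool_pos: [552.0, 11.0, 282.5]
tcp_rot: [-3.14, -0.0, 1.405]
contact_force: [-0.2, 0.6, 0.6]
grip_width: 49.8
finger_force: 0.0
```

```bash
python3 d.py 558.3 -0.2 183 1.399
```

```text
t 1.6 tool [552.   11.  282.5] [-3.14  -0.     1.405] shift [-10.    8.3  99.4] turn 0.006 F [-0.2  0.6  0.6] w 49.8 0.0
```

Request:
{"op": "shift_gripper", "data": {
  "steps": {"increments":[[50, -10, 8.3, 50, 0.006], [50, -10, 8.3, 80, 0.006], [50, -10, 8.3, 99, 0.006], [50, -10, 8.3, 99, 0.006], [50, -10, 8.3, 99, 0.006]]}
}}

```text
time: 2.22
tool_pos: [558.9, 0.5, 185.1]
tcp_rot: [3.141, -0.0, 1.401]
contact_force: [0.8, 1.0, -0.2]
grip_width: 50.0
finger_force: 0.0
```

```bash
python3 d.py 558.3 -0.2 182.5 1.399
```

```text
t 2.23 tool [5.589e+02 5.000e-01 1.851e+02] [ 3.141 -0.     1.401] shift [-0.8 -0.5  2.6] turn 0.002 F [ 0.8  1.  -0.2] w 50.0 0.0
```

Request:
{"op": "shift_gripper", "data": {
  "steps": {"increments":[[10, 0, 0, 0, 0], [10, 0, 0, 0, 0], [10, 0, 0, 0, 0], [10, 0, 0, 0, 0], [10, 0, 0, 0, 0]]}
}}

```text
time: 2.85
tool_pos: [559.0, -0.4, 184.3]
tcp_rot: [3.141, -0.0, 1.399]
contact_force: [-1.9, 0.5, 3.8]
grip_width: 23.9
finger_force: 29.9
```

```bash
python3 - <<'E'
from h import *
for n in("top","side"):
    c=capture(n); np.savez(f"{n}1.npz",**c)
a=c["color"]
cv2.imwrite("pics/s1.png",cv2.resize(a[150:330,185:365],None,fx=3.3,fy=3.3,interpolation=cv2.INTER_CUBIC)[:,:,::-1])
E
```

```text
(no output)
```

View pics/s1.png

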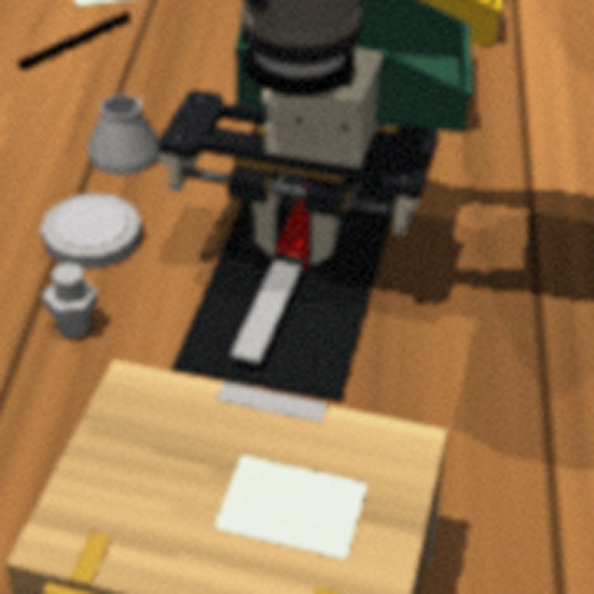

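The bar is held (23.9 mm opening), with the blade still aligned towards the notch. Next I lift it and move to the standoff in front of the notch.

Request:
{"op": "shift_gripper", "data": {
  "steps": {"increments":[[10, 0, 0, -40, 0], [10, 0, 0, -67, 0], [10, 0, 0, -67, 0], [10, 0, 0, -67, 0]]}
}}

```text
time: 3.45
tool_pos: [558.5, -0.4, 249.7]
tcp_rot: [-3.14, -0.0, 1.399]
contact_force: [-0.2, -0.5, -1.4]
grip_width: 23.8
finger_force: 29.9
```

```bash
python3 d.py 527.8 88 251.3 1.416
```

```text
t 3.45 tool [ 5.585e+02 -4.000e-01  2.497e+02] [-3.14  -0.     1.399] shift [ 81.8 -45.3  -1.5] turn -0.017 F [-0.2 -0.5 -1.4] w 23.8 29.9
```

Request:
{"op": "shift_gripper", "data": {
  "steps": {"increments":[[10, 40, -45.3, -1.5, -0.017], [10, 82, -45.3, -1.5, -0.017], [10, 82, -45.3, -1.5, -0.017], [10, 82, -45.3, -1.5, -0.017], [10, 82, -45.3, -1.5, -0.017]]}
}}

```text
time: 4.08
tool_pos: [528.3, 87.2, 251.9]
tcp_rot: [-3.141, 0.0, 1.415]
contact_force: [0.0, -0.0, -1.5]
grip_width: 23.7
finger_force: 29.9
```

```bash
python3 d.py 527.8 88 251.3 1.416;  python3 - <<'E'
from h import *
im=[]
for n in("top","side"):
    c=capture(n); np.savez(f"{n}2.npz",**c); a=c["color"]
    a=a[160:240,120:220] if n=="top" else a[215:315,190:315]
    im.append(cv2.resize(a,(500,400) if n=="top" else (500,400),interpolation=cv2.INTER_CUBIC))
cv2.imwrite("pics/s2.png",cv2.resize(np.hstack(im),(800,320))[:,:,::-1])
E
```

```text
t 4.08 tool [528.3  87.2 251.9] [-3.141  0.     1.415] shift [ 0.7 -0.6  0.6] turn -0.001 F [ 0.  -0.  -1.5] w 23.7 29.9
```

View pics/s2.png

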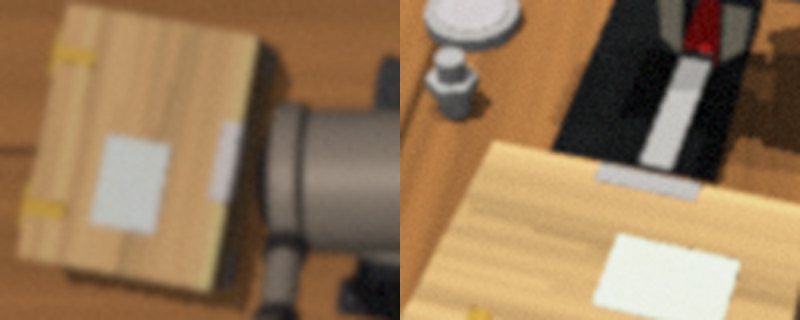

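```bash
python3 - <<'E'
from h import *
c=load("side2"); f=lambda x,y:(190+(x-400)/3.2,215+y/3.2)
q=[560.0,303.8,1.414]  # side-only case fit
u=np.array([np.cos(q[2]),np.sin(q[2])]); v=np.array([-u[1],u[0]])
for nm,p,z in(("tip",(658,166.5),82.5),("tipL",(640,165),82.5),("tipR",(675,169),82.5),("base",(692,58),82.5),("plateL",(596,171.5),94),("plateR",(700,190.5),94)):
    X=ray(c,*f(*p),z); d=X[:2]-q[:2]; print(nm,X.round(1),"case xy",(d@u).round(1),(d@v).round(1))
E
```

```text
tip [545.3 213.8  82.5] case xy -91.2 0.4
tipL [556.4 213.9  82.5] case xy -89.3 -10.5
tipR [534.8 214.6  82.5] case xy -92.0 11.0
base [533.1 111.8  82.5] case xy -193.8 -3.4
plateL [580.6 233.3  94. ] case xy -66.4 -31.3
plateR [517.8 240.8  94. ] case xy -68.8 31.8
```

The blade is centred on the notch to within 1 mm and its tip is about 16 mm in front of it, at about the right height. I'll insert it.

Request:
{"op": "shift_gripper", "data": {
  "steps": {"increments":[[10, 6, 0, 0.6, 0], [10, 12, 0, 0.6, 0], [10, 18, 0, 0.6, 0], [10, 24, 0, 0.6, 0], [10, 28, 0, 0.6, 0]]}
}}

```text
time: 4.8
tool_pos: [532.7, 116.3, 251.9]
tcp_rot: [3.142, -0.0, 1.417]
contact_force: [0.2, 0.2, -1.1]
grip_width: 23.7
finger_force: 29.9
```

```bash
python3 d.py 535.6 147.3 251.3 1.416
```

```text
t 4.8 tool [532.7 116.3 251.9] [ 3.142 -0.     1.417] shift [31.  -1.9  0.6] turn 0.001 F [ 0.2  0.2 -1.1] w 23.7 29.9
```

No contact, so it is going in cleanly. I'll continue to about 45 mm.

Request:
{"op": "shift_gripper", "data": {
  "steps": {"increments":[[10, 8, 0, 0, 0], [10, 16, 0, 0, 0], [10, 24, 0, 0, 0], [10, 32, 0, 0, 0], [10, 32, 0, 0, 0]]}
}}

```text
time: 5.42
tool_pos: [537.6, 148.1, 251.9]
tcp_rot: [3.141, -0.0, 1.417]
contact_force: [-0.4, -0.6, -1.2]
grip_width: 23.8
finger_force: 29.9
```

Request:
{"op": "shift_gripper", "data": {
  "steps": {"increments":[[10, 0, 0, 2, 0], [10, 0, 0, 5, 0], [10, 0, 0, 8, 0]]}
}}

```text
time: 5.8
tool_pos: [537.9, 147.1, 244.2]
tcp_rot: [3.14, -0.0, 1.416]
contact_force: [0.7, -0.4, 1.6]
grip_width: 23.8
finger_force: 30.0
```

Request:
{"op": "shift_gripper", "data": {
  "steps": {"increments":[[10, 0, 0, 4, 0], [10, 0, 0, 8, 0], [10, 0.5, 0, 12, 0]]}
}}

```text
time: 6.18
tool_pos: [538.1, 147.9, 232.9]
tcp_rot: [3.139, -0.0, 1.416]
contact_force: [-0.2, -3.7, 14.2]
grip_width: 23.6
finger_force: 30.0
```

Request:
{"op": "shift_gripper", "data": {
  "steps": {"increments":[[10, 0.5, 0, 4, 0], [10, 1, 0, 8, 0], [10, 1, 0, 8, 0]]}
}}

```text
time: 6.55
tool_pos: [538.1, 149.1, 224.2]
tcp_rot: [3.14, -0.001, 1.416]
contact_force: [1.2, 0.9, 2.2]
grip_width: 23.6
finger_force: 30.0
```

```bash
python3 - <<'E'
from h import *
c=capture("side"); np.savez("side3.npz",**c); a=c["color"]
cv2.imwrite("pics/s3.png",cv2.resize(a[190:350,180:340],None,fx=3.5,fy=3.5,interpolation=cv2.INTER_CUBIC)[:,:,::-1])
E
```

```text
(no output)
```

View pics/s3.png

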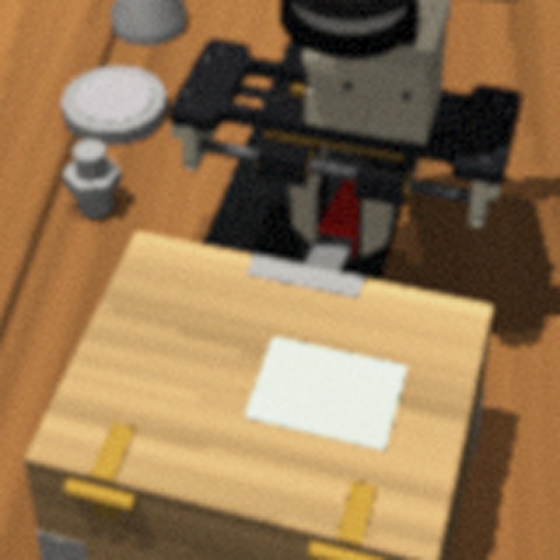

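The reaction force peaked at 14 N and then dropped to 2 N, so the catch seems to have released. I'll measure the lid angle by edge alignment between before and after.

```bash
cat > lid.py <<'E'
from h import *
import sys
c=load("side"); n=load(sys.argv[1])
q=[560.0,303.8,1.414]; C,S=np.cos(q[2]),np.sin(q[2])
W=lambda x,y,z:[q[0]+C*x-S*y,q[1]+S*x+C*y,z]
def top(x,y,th): # lid top-surface pt at distance from hinge
    r=75-x; return W(75-r*np.cos(th)+9*np.sin(th)*1,y,85+r*np.sin(th)+9*np.cos(th))
pts=[(x,y) for x in(-75,75) for y in(-100,100)]
src=np.float32([proj(c,top(x,y,0)) for x,y in pts])
g=lambda im:cv2.GaussianBlur(cv2.cvtColor(im,cv2.COLOR_RGB2GRAY),(0,0),1).astype(float)
A,B=g(c["color"]),g(n["color"])
m=np.zeros(A.shape,np.uint8); cv2.fillConvexPoly(m,src.astype(int),255); m[:, :]=cv2.dilate(m,np.ones((5,5)))
if len(sys.argv)>2: pass
out=[]
for th in np.arange(0,.6,.01):
    dst=np.float32([proj(n,top(x,y,th)) for x,y in pts])
    H=cv2.getPerspectiveTransform(src,dst)
    Bw=cv2.warpPerspective(B,H,A.shape[::-1],flags=cv2.INTER_LINEAR|cv2.WARP_INVERSE_MAP)
    a,b=A[m>0],Bw[m>0]; out.append((np.corrcoef(a,b)[0,1],round(th,3)))
print(sorted(out)[-4:])
E
python3 lid.py side3
```

```text
[(np.float64(0.9326206479370522), np.float64(0.07)), (np.float64(0.9415713513618248), np.float64(0.04)), (np.float64(0.9447320315087954), np.float64(0.06)), (np.float64(0.9490280653283789), np.float64(0.05))]
```

The lid is at about 0.05 rad, right at the release point. I'll lever a bit further.

Request:
{"op": "shift_gripper", "data": {
  "steps": {"increments":[[10, 0.5, 0, 3, 0], [10, 1, 0, 6, 0], [10, 1, 0, 8, 0], [10, 1, 0, 8, 0]]}
}}

```text
time: 7.1
tool_pos: [537.7, 149.8, 215.4]
tcp_rot: [-3.14, 0.0, 1.416]
contact_force: [0.2, 0.3, 1.9]
grip_width: 23.5
finger_force: 30.0
```

```bash
python3 - <<'E'
from h import *
c=capture("side"); np.savez("side4.npz",**c)
E
python3 lid.py side4
```

```text
[(np.float64(0.9387684249566907), np.float64(0.08)), (np.float64(0.947334285000879), np.float64(0.11)), (np.float64(0.9511509282223277), np.float64(0.09)), (np.float64(0.9524049152354145), np.float64(0.1))]
```

The lid is free at about 0.10 rad. Next I lift it with the tip along the hinge arc.

Request:
{"op": "shift_gripper", "data": {
  "steps": {"increments":[[10, 2, 0, -10, 0], [10, 4, 0, -20, 0], [10, 8, 0, -30, 0], [10, 12, 0, -40, 0], [10, 12, 0, -40, 0]]}
}}

```text
time: 7.78
tool_pos: [540.1, 162.2, 257.1]
tcp_rot: [3.139, -0.001, 1.417]
contact_force: [0.6, -1.3, -3.5]
grip_width: 23.6
finger_force: 30.0
```

```bash
python3 - <<'E'
from h import *
c=capture("side"); np.savez("side5.npz",**c); a=c["color"]
cv2.imwrite("pics/s5.png",cv2.resize(a[150:350,160:360],None,fx=3,fy=3,interpolation=cv2.INTER_CUBIC)[:,:,::-1])
E
python3 lid.py side5
```

```text
[(np.float64(0.9152358692400293), np.float64(0.45)), (np.float64(0.9161793154395055), np.float64(0.48)), (np.float64(0.9171207450484717), np.float64(0.46)), (np.float64(0.9174851492507217), np.float64(0.47))]
```

View pics/s5.png

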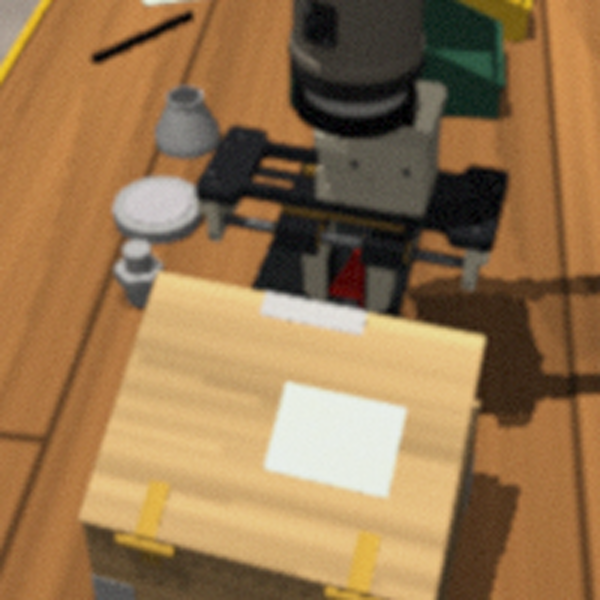

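The lid follows (about 0.47 rad) and the grip holds the bar's tilt. I'll carry on past upright.

Request:
{"op": "shift_gripper", "data": {
  "steps": {"increments":[[10, 6, 0, -9, 0], [10, 12, 0, -17, 0], [10, 19, 0, -25, 0], [10, 27, 0, -32, 0], [10, 36, 0, -38, 0]]}
}}

```text
time: 8.45
tool_pos: [545.5, 198.0, 294.6]
tcp_rot: [3.141, -0.0, 1.416]
contact_force: [1.1, -1.2, -1.0]
grip_width: 23.5
finger_force: 30.0
```

Request:
{"op": "shift_gripper", "data": {
  "steps": {"increments":[[10, 9, 0, -5, 0], [10, 18, 0, -9, 0], [10, 28, 0, -13, 0], [10, 38, 0, -15, 0], [10, 49, 0, -16, 0]]}
}}

```text
time: 9.07
tool_pos: [553.0, 246.5, 310.0]
tcp_rot: [3.142, -0.0, 1.416]
contact_force: [0.9, -0.7, -1.0]
grip_width: 24.0
finger_force: 30.0
```

Request:
{"op": "shift_gripper", "data": {
  "steps": {"increments":[[10, 9, 0, 0, 0], [10, 18, 0, 0, 0], [10, 26, 0, 0, 0], [10, 34, 0, 0, 0], [10, 34, 0, 0, 0]]}
}}

```text
time: 9.7
tool_pos: [558.1, 279.9, 309.8]
tcp_rot: [-3.142, -0.0, 1.417]
contact_force: [-0.2, 0.7, -2.6]
grip_width: 23.5
finger_force: 30.0
```

```bash
python3 - <<'E'
from h import *
c=capture("side"); np.savez("side6.npz",**c); a=c["color"]; b=capture("top")["color"]
cv2.imwrite("pics/s6.png",cv2.resize(np.hstack([a[130:350,140:370],b[120:260,90:260]] if 0 else [a[120:350,140:370],cv2.resize(b[120:260,100:240],(230,230))]),None,fx=1.73,fy=1.73,interpolation=cv2.INTER_CUBIC)[:,:,::-1])
E
```

```text
(no output)
```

View pics/s6.png

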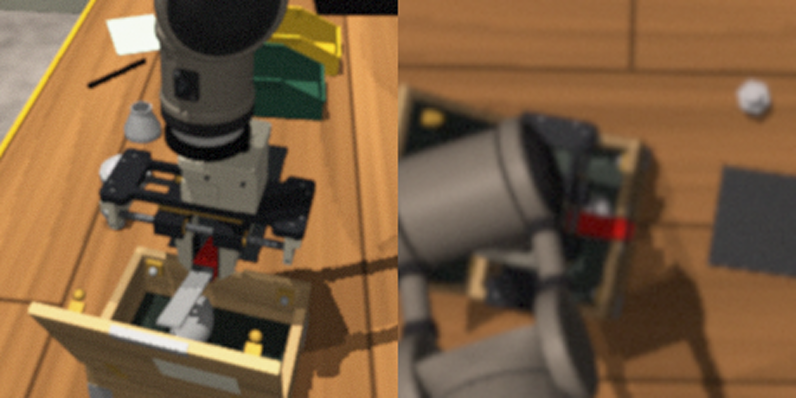

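The lid is open, leaning back past upright, and the elbow is visible in the case under the blade. I'll take the bar back to its mat.

```bash
python3 d.py 558.8 -0.4 300 1.399
```

```text
t 9.8 tool [558.1 279.3 309.9] [-3.142  0.     1.416] shift [-276.3   43.7    9.9] turn 0.017 F [-0.4 -0.2 -1.3] w 23.6 30.0
```

Request:
{"op": "shift_gripper", "data": {
  "steps": {"increments":[[10, -277, -43.8, 9, 0.018], [10, -277, -43.8, 9, 0.018], [10, -277, -43.8, 9, 0.018], [10, -277, -43.8, 9, 0.018], [10, -277, -43.8, 9, 0.018]]}
}}

```text
time: 10.42
tool_pos: [470.9, 9.8, 301.1]
tcp_rot: [-3.142, 0.0, 1.396]
contact_force: [1.5, 0.5, -0.6]
grip_width: 23.7
finger_force: 30.0
```

```bash
python3 d.py 558.8 -0.4 230 1.399
```

```text
t 10.43 tool [470.9   9.8 301.1] [-3.142  0.     1.396] shift [ 5.3 88.3 71.1] turn -0.003 F [ 1.5  0.5 -0.6] w 23.7 30.0
```

I typed dy with the wrong sign. It did no harm at that height, and I'm correcting it now.

Request:
{"op": "shift_gripper", "data": {
  "steps": {"increments":[[10, 5, 88, 30, -0.003], [10, 5, 88, 60, -0.003], [10, 5, 88, 65, -0.003], [10, 5, 88, 65, -0.003]]}
}}

```text
time: 10.92
tool_pos: [559.2, 2.1, 235.7]
tcp_rot: [-3.14, 0.0, 1.401]
contact_force: [0.8, -0.4, -0.7]
grip_width: 23.8
finger_force: 30.0
```

```bash
python3 d.py 558.8 -0.4 184.3 1.399
```

```text
t 10.93 tool [559.2   2.1 235.7] [-3.14   0.     1.401] shift [-2.6  0.1 51.4] turn 0.002 F [ 0.8 -0.4 -0.7] w 23.8 30.0
```

Request:
{"op": "shift_gripper", "data": {
  "steps": {"increments":[[10, -3, 0, 8, 0], [10, -3, 0, 16, 0], [10, -3, 0, 24, 0], [10, -3, 0, 30, 0], [10, -3, 0, 36, 0]]}
}}

```text
time: 11.55
tool_pos: [559.6, -0.4, 200.3]
tcp_rot: [3.14, -0.001, 1.401]
contact_force: [0.0, 2.5, 5.4]
grip_width: 23.9
finger_force: 30.0
```

Request:
{"op": "shift_gripper", "data": {
  "steps": {"increments":[[10, 0, 0, 4, 0], [10, 0, 0, 8, 0], [10, 0, 0, 12, 0], [10, 0, 0, 15, 0], [10, 0, 0, 15, 0]]}
}}

```text
time: 12.18
tool_pos: [559.2, -0.9, 184.5]
tcp_rot: [-3.141, 0.0, 1.401]
contact_force: [0.7, 1.2, 0.6]
grip_width: 23.8
finger_force: 30.0
```

```bash
python3 d.py 558.8 -0.4 184.3 1.399;python3 - <<'E'
from h import *
c=capture("side"); np.savez("side7.npz",**c); a=c["color"]; b=capture("top"); np.savez("top7.npz",**b); b=b["color"]
cv2.imwrite("pics/s7.png",cv2.resize(np.hstack([a[150:350,180:380],cv2.resize(b[145:245,110:210],(200,200),interpolation=cv2.INTER_CUBIC)]),None,fx=2,fy=2,interpolation=cv2.INTER_CUBIC)[:,:,::-1])
E
```

```text
t 12.18 tool [559.2  -0.9 184.5] [-3.141  0.     1.401] shift [ 0.4 -0.5  0.2] turn 0.002 F [0.7 1.2 0.6] w 23.8 30.0
```

View pics/s7.png

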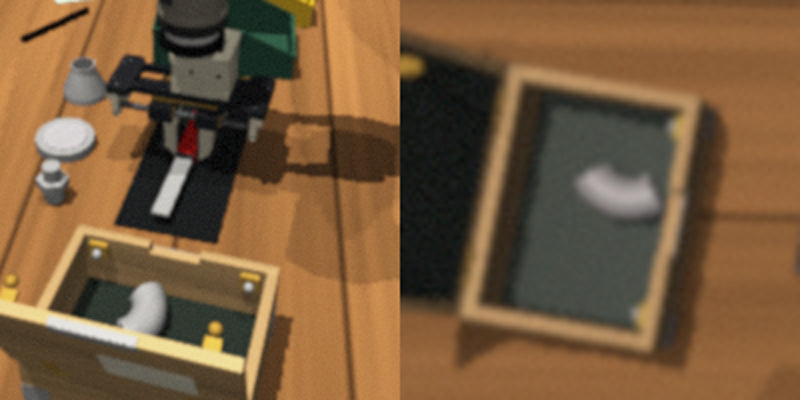

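The bar lies flat on the mat again, and the elbow is at about (618,192) in the right panel. I'll release the bar, raise the arm, and fit the elbow pose from these pictures.

Request:
{"op": "shift_gripper", "data": {
  "steps": {"increments":[[40, 0, 0, 0, 0], [40, 0, 0, 0, 0], [40, 0, 0, 0, 0], [40, 0, 0, -30, 0], [40, 0, 0, -90, 0]]}
}}

```text
time: 12.9
tool_pos: [558.5, -0.7, 273.7]
tcp_rot: [-3.136, 0.0, 1.401]
contact_force: [0.8, -0.5, 1.0]
grip_width: 39.5
finger_force: 0.0
```

```bash
cat > elb.py <<'E'
from h import *
from scipy.optimize import minimize
def mesh(q,z):
    a=np.linspace(np.pi/4,3*np.pi/4,10); p=np.linspace(0,2*np.pi,20,endpoint=False)
    A,P=np.meshgrid(a,p,indexing="ij"); r=38+16.9*np.cos(P)
    X=np.stack([r*np.cos(A),r*np.sin(A)-38,z+16.9*np.sin(P)],-1)
    C,S=np.cos(q[2]),np.sin(q[2]); Y=X.copy()
    Y[...,0]=q[0]+C*X[...,0]-S*X[...,1]; Y[...,1]=q[1]+S*X[...,0]+C*X[...,1]; return Y
def sil(cam,q,z,box,k=8):
    u0,v0,u1,v1=box; m=np.zeros(((v1-v0)*k,(u1-u0)*k),np.uint8)
    Y=mesh(q,z); p=(Y.reshape(-1,3)@cam["R"].T+cam["t"])@cam["K"].T; p=(p[:,:2]/p[:,2:]-[u0-.5,v0-.5])*k
    p=p.reshape(10,20,2)
    for i in range(9): cv2.fillConvexPoly(m,cv2.convexHull(p[i:i+2].reshape(-1,2).astype(np.float32)).astype(int),255)
    return cv2.resize(m,(u1-u0,v1-v0),interpolation=cv2.INTER_AREA)/255.
def fit(cam,box,th,z,q0,yaws,ign=None):
    u0,v0,u1,v1=box; g=cv2.cvtColor(cam["color"],cv2.COLOR_RGB2GRAY)[v0:v1,u0:u1].astype(float)
    t=np.clip((g-th[0])/(th[1]-th[0]),0,1); w=np.ones_like(t) if ign is None else ign
    f=lambda q:(w*(cv2.GaussianBlur(sil(cam,q,z,box),(0,0),.8)-t)**2).sum()
    rs=[minimize(f,[*q0[:2],y],method="Nelder-Mead",options=dict(initial_simplex=[[q0[0],q0[1],y],[q0[0]+8,q0[1],y],[q0[0],q0[1]+8,y],[q0[0],q0[1],y+.3]])) for y in yaws]
    for r in rs: print(r.x.round(2),round(r.fun,2))
    return min(rs,key=lambda r:r.fun),t
if __name__=="__main__":
    c=load("top7"); s=load("side7")
    P=ray(c,110+(618-400)/4,145+192/4,39); print("guess",P)
    box=(149,180,177,206)
    g=cv2.cvtColor(c["color"],cv2.COLOR_RGB2GRAY); print(g[186:202,150:178:2])
    r,t=fit(c,box,(75,135),39,P,np.arange(0,6.28,.8))
    g=cv2.cvtColor(s["color"],cv2.COLOR_RGB2GRAY); print(g[286:318:2,236:268:2])
    # side: crop px/2 +(180,150): elbow (120..168,280..338)
    box=(236,286,268,314)
    fit(s,box,(60,140),39,r.x,[r.x[2]-.2,r.x[2]+.2])
E
python3 elb.py
```

```text
guess [576.26179712 282.47755652  39.        ]
[[ 74  77  73  78  92 102  93  73  75  78  77  78  79  81]
 [ 75  74  75  98 121 126 107  75  75  76  81  82  79  84]
 [ 74  74  86 125 150 142 119  92  82  82  96  88  78  84]
 [ 75  75 104 144 168 154 135 114 101  98 118  99  74  87]
 [ 76  75 114 154 172 163 150 135 124 125 138 109  76  92]
 [ 74  79 112 144 170 174 162 151 145 147 153 123  79  92]
 [ 77  77 102 136 160 174 170 163 160 162 166 146  86  92]
 [ 75  74  91 126 148 167 173 170 171 171 173 159  91  90]
 [ 77  73  83 108 134 153 167 172 174 175 173 158 101  91]
 [ 73  76  79  92 118 141 153 162 166 165 160 148 108  98]
 [ 73  75  78  82  98 123 139 145 148 148 144 133 108 102]
 [ 74  78  77  79  80  98 119 130 134 131 125 112  94 106]
 [ 74  78  74  74  78  84  96 106 111 112 100  89  73 110]
 [ 73  75  77  76  77  75  79  81  85  84  74  67  59 119]
 [ 73  78  76  76  76  77  74  65  66  64  64  54  65 131]
 [ 72  75  75  74  75  78  79
[... 690 characters left out ...]
181 191 201 203 191 173 147  96  55  61]
 [ 57  51  56  57  67 127 174 191 198 201 186 183 155 102  47  50]
 [ 51  54  55  50  56 126 178 195 204 195 192 177 154 105  40  52]
 [ 54  55  57  51  60 148 186 197 198 193 189 175 148  98  37  53]
 [ 53  56  50  56 119 173 194 197 197 193 189 174 139  87  27  46]
 [ 51  61  85 134 177 192 201 196 197 188 182 158 125  79  27  47]
 [ 54  93 163 188 191 200 197 194 189 186 173 149 111  58  26  51]
 [100 109 144 197 200 204 202 191 188 175 159 131  88  37  24  52]
 [217 204 192 214 209 203 192 181 168 159 141 103  63  22  34  52]
 [227 226 227 224 219 217 208 194 170 150 116  78  27  24  48  54]]
[572.44 281.69   1.33] 31.3
[572.46 281.81   1.32] 31.1
```

The elbow is at about (574,283) with yaw 1.33, grasped with the tool yaw at 1.33. I'll move above it.

Request:
{"op": "shift_gripper", "data": {
  "steps": {"increments":[[60, 0, 0, -20, 0], [60, 0, 0, -20, 0]]}
}}

```text
time: 13.15
tool_pos: [559.5, -0.8, 296.5]
tcp_rot: [3.138, -0.0, 1.401]
contact_force: [0.1, 0.3, 0.2]
grip_width: 55.8
finger_force: 0.0
```

```bash
python3 d.py 574 283 290 1.33
```

```text
t 13.15 tool [559.5  -0.8 296.5] [ 3.138 -0.     1.401] shift [282.2 -33.6   6.4] turn 0.071 F [0.1 0.3 0.2] w 55.8 0.0
```

Request:
{"op": "shift_gripper", "data": {
  "steps": {"increments":[[60, 282, -33.6, 6, 0.071], [60, 282, -33.6, 6, 0.071], [60, 282, -33.6, 6, 0.071], [60, 282, -33.6, 6, 0.071], [60, 282, -33.6, 6, 0.071]]}
}}

```text
time: 13.78
tool_pos: [572.8, 285.9, 286.5]
tcp_rot: [-3.139, 0.001, 1.333]
contact_force: [0.2, -0.7, -0.0]
grip_width: 60.0
finger_force: 0.0
```

Request:
{"op": "shift_gripper", "data": {
  "steps": {"increments":[[60, 0, 0, 0, 0], [60, 0, 0, 0, 0]]}
}}

```text
time: 14.02
tool_pos: [573.4, 282.3, 287.3]
tcp_rot: [-3.14, 0.002, 1.33]
contact_force: [-0.4, -0.4, -0.2]
grip_width: 60.0
finger_force: 0.0
```

```bash
python3 d.py 574 283 205.5 1.33
```

```text
t 14.03 tool [573.4 282.3 287.3] [-3.14e+00  2.00e-03  1.33e+00] shift [ 1.   0.5 81.8] turn 0.0 F [-0.4 -0.4 -0.2] w 60.0 0.0
```

Request:
{"op": "shift_gripper", "data": {
  "steps": {"increments":[[60, 1, 0.5, 30, 0], [60, 1, 0.5, 55, 0], [60, 1, 0.5, 70, 0], [60, 1, 0.5, 82, 0], [60, 1, 0.5, 82, 0]]}
}}

```text
time: 14.65
tool_pos: [574.4, 283.3, 206.3]
tcp_rot: [-3.141, 0.001, 1.33]
contact_force: [-0.7, -0.8, -0.3]
grip_width: 59.9
finger_force: 0.0
```

Request:
{"op": "shift_gripper", "data": {
  "steps": {"increments":[[20, 0, 0, 0, 0], [20, 0, 0, 0, 0], [20, 0, 0, 0, 0], [20, 0, 0, 0, 0], [20, 0, 0, 0, 0]]}
}}

```text
time: 15.28
tool_pos: [574.5, 283.8, 207.5]
tcp_rot: [3.141, -0.0, 1.33]
contact_force: [-0.9, -0.7, 4.8]
grip_width: 33.6
finger_force: 31.0
```

The elbow is gripped (33.6 mm opening). I'll lift it and carry it to the yellow bin.

Request:
{"op": "shift_gripper", "data": {
  "steps": {"increments":[[20, 0, 0, -30, 0], [20, 0, 0, -70, 0], [20, 0, 0, -110, 0], [20, 0, 0, -125, 0], [20, 0, 0, -125, 0]]}
}}

```text
time: 15.9
tool_pos: [574.4, 283.7, 332.0]
tcp_rot: [3.141, -0.001, 1.33]
contact_force: [-0.4, -0.5, -0.8]
grip_width: 33.8
finger_force: 31.0
```

```bash
python3 d.py 452 -393 330 1.571
```

```text
t 15.9 tool [574.4 283.7 332. ] [ 3.141e+00 -1.000e-03  1.330e+00] shift [-686.4   42.3    1.6] turn -0.241 F [-0.4 -0.5 -0.8] w 33.8 31.0
```

Request:
{"op": "shift_gripper", "data": {
  "steps": {"increments":[[20, -40, 2, 0, -0.03], [20, -90, 5, 0, -0.06], [20, -140, 8, 0, -0.1], [20, -190, 11, 0, -0.12], [20, -240, 14, 0, -0.15]]}
}}

```text
time: 16.52
tool_pos: [529.9, 45.8, 329.6]
tcp_rot: [-3.138, 0.0, 1.481]
contact_force: [0.5, 0.3, -1.8]
grip_width: 33.8
finger_force: 31.0
```

Request:
{"op": "shift_gripper", "data": {
  "steps": {"increments":[[20, -50, 3, 0, 0], [20, -100, 6, 0, 0], [20, -150, 9, 0, 0], [20, -200, 12, 0, 0], [20, -250, 15, 0, 0]]}
}}

```text
time: 17.15
tool_pos: [522.5, -204.5, 329.5]
tcp_rot: [-3.138, -0.002, 1.48]
contact_force: [0.6, 0.4, -0.8]
grip_width: 34.1
finger_force: 31.0
```

```bash
python3 d.py 452 -393 330 1.571
```

```text
t 17.15 tool [ 522.5 -204.5  329.5] [-3.138e+00 -2.000e-03  1.480e+00] shift [-194.1  -53.2   -0.7] turn -0.091 F [ 0.6  0.4 -0.8] w 34.1 31.0
```

Request:
{"op": "shift_gripper", "data": {
  "steps": {"increments":[[20, -50, -14, 0, -0.03], [20, -100, -28, 0, -0.06], [20, -150, -42, 0, -0.09], [20, -194, -53, 0, -0.091], [20, -194, -53, 0, -0.091]]}
}}

```text
time: 17.77
tool_pos: [451.2, -394.1, 329.1]
tcp_rot: [-3.139, -0.002, 1.567]
contact_force: [0.5, -0.1, -1.8]
grip_width: 33.9
finger_force: 31.0
```

Request:
{"op": "shift_gripper", "data": {
  "steps": {"increments":[[20, 0, 0, 0, 0], [20, 0, 0, 0, 0]]}
}}

```text
time: 18.02
tool_pos: [453.3, -390.3, 331.1]
tcp_rot: [-3.141, -0.001, 1.573]
contact_force: [-0.5, 1.0, -1.6]
grip_width: 33.8
finger_force: 31.0
```

```bash
python3 - <<'E'
from h import *
c=capture("side"); np.savez("side8.npz",**c); a=c["color"]; b=capture("top"); np.savez("top8.npz",**b); b=b["color"]
cv2.imwrite("pics/s8.png",cv2.resize(np.hstack([a[100:220,230:350],b[165:285,295:415]]),None,fx=3.3,fy=3.3,interpolation=cv2.INTER_CUBIC)[:,:,::-1])
E
python3 d.py 452 -393 240 1.571
```

```text
t 18.12 tool [ 453.4 -390.4  331.7] [-3.141e+00 -1.000e-03  1.573e+00] shift [-2.7 -1.4 91.7] turn 0.002 F [ 1.4 -0.3 -0.6] w 33.8 31.0
```

View pics/s8.png

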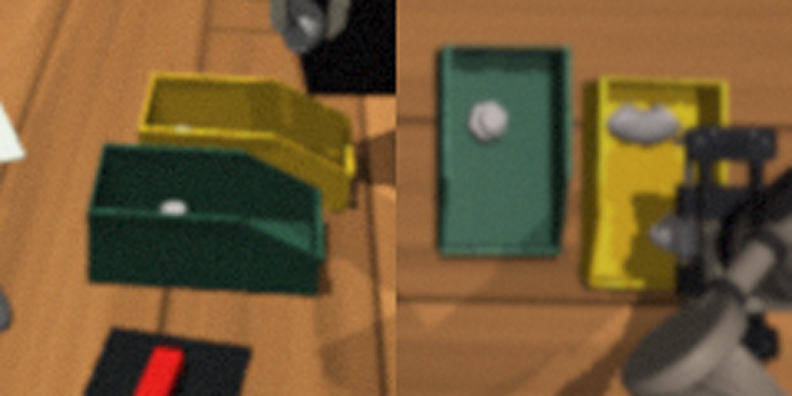

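The elbow hangs over the free front part of the yellow bin, with the other elbow clear at the rear. I'll lower it.

Request:
{"op": "shift_gripper", "data": {
  "steps": {"increments":[[20, -2.5, -1.5, 30, 0], [20, -2.5, -1.5, 65, 0], [20, -2.5, -1.5, 95, 0], [20, -2.5, -1.5, 115, 0], [20, -2.5, -1.5, 130, 0]]}
}}

```text
time: 18.75
tool_pos: [451.7, -393.3, 201.0]
tcp_rot: [-3.141, -0.001, 1.572]
contact_force: [0.0, 0.9, -0.4]
grip_width: 34.2
finger_force: 31.0
```

Request:
{"op": "shift_gripper", "data": {
  "steps": {"increments":[[20, 0, 0, 4, 0], [20, 0, 0, 8, 0], [20, 0, 0, 8, 0], [20, 0, 0, 8, 0]]}
}}

```text
time: 19.25
tool_pos: [451.5, -394.1, 194.5]
tcp_rot: [3.141, 0.001, 1.571]
contact_force: [-0.9, -0.6, -1.2]
grip_width: 33.9
finger_force: 31.0
```

```bash
python3 d.py 452 -393 188 1.571
```

```text
t 19.25 tool [ 451.5 -394.1  194.5] [3.141e+00 1.000e-03 1.571e+00] shift [1.1 0.5 6.5] turn 0.0 F [-0.9 -0.6 -1.2] w 33.9 31.0
```

Request:
{"op": "shift_gripper", "data": {
  "steps": {"increments":[[20, 0, 0, 1.5, 0], [20, 0, 0, 3, 0], [20, 0, 0, 4.5, 0], [20, 0, 0, 4.5, 0]]}
}}

```text
time: 19.75
tool_pos: [451.3, -393.9, 189.2]
tcp_rot: [-3.141, -0.0, 1.571]
contact_force: [-0.1, -0.2, -2.2]
grip_width: 33.9
finger_force: 31.0
```

Request:
{"op": "shift_gripper", "data": {
  "steps": {"increments":[[20, 0, 0, 1, 0], [20, 0, 0, 1.5, 0], [20, 0, 0, 1.5, 0]]}
}}

```text
time: 20.12
tool_pos: [451.4, -394.0, 188.5]
tcp_rot: [3.141, 0.0, 1.571]
contact_force: [-2.4, 2.8, 5.1]
grip_width: 33.7
finger_force: 31.0
```

Contact (+5 N up), so the elbow is resting on the bin floor. I'll open the fingers a little and retreat.

Request:
{"op": "shift_gripper", "data": {
  "steps": {"increments":[[56, 0, 0, 0, 0], [56, 0, 0, 0, 0], [56, 0, 0, 0, 0], [56, 0, 0, 0, 0]]}
}}

```text
time: 20.62
tool_pos: [451.4, -394.0, 187.7]
tcp_rot: [-3.142, -0.0, 1.571]
contact_force: [0.7, -0.5, 0.5]
grip_width: 56.1
finger_force: 0.0
```

Request:
{"op": "shift_gripper", "data": {
  "steps": {"increments":[[56, 0, 0, -20, 0], [56, 0, 0, -50, 0], [56, 0, 0, -90, 0], [56, 0, 0, -140, 0], [56, 0, 0, -150, 0]]}
}}

```text
time: 21.25
tool_pos: [451.8, -394.4, 341.7]
tcp_rot: [3.137, 0.005, 1.571]
contact_force: [0.4, -0.0, -0.1]
grip_width: 55.9
finger_force: 0.0
```

Request:
{"op": "shift_gripper", "data": {
  "steps": {"increments":[[56, 0, 60, -20, 0], [56, 0, -30, -20, 0], [56, 0, -80, -20, 0], [56, 0, -80, -20, 0]]}
}}

```text
time: 21.75
tool_pos: [368.8, -393.6, 356.8]
tcp_rot: [-3.139, -0.003, 1.569]
contact_force: [-0.4, -0.6, 0.6]
grip_width: 56.1
finger_force: 0.0
```

```bash
python3 - <<'E'
from h import *
c=capture("side"); np.savez("side9.npz",**c); a=c["color"]; b=capture("top"); np.savez("top9.npz",**b); b=b["color"]
cv2.imwrite("pics/s9.png",np.hstack([cv2.resize(a[100:384,170:398],(400,498)),cv2.resize(b[120:290,100:410],(400,219))[:,:].copy() if 0 else cv2.copyMakeBorder(cv2.resize(b[130:270,110:410],(400,187),interpolation=cv2.INTER_CUBIC),0,311,0,0,cv2.BORDER_CONSTANT)])[:,:,::-1])
E
```

```text
(no output)
```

View pics/s9.png

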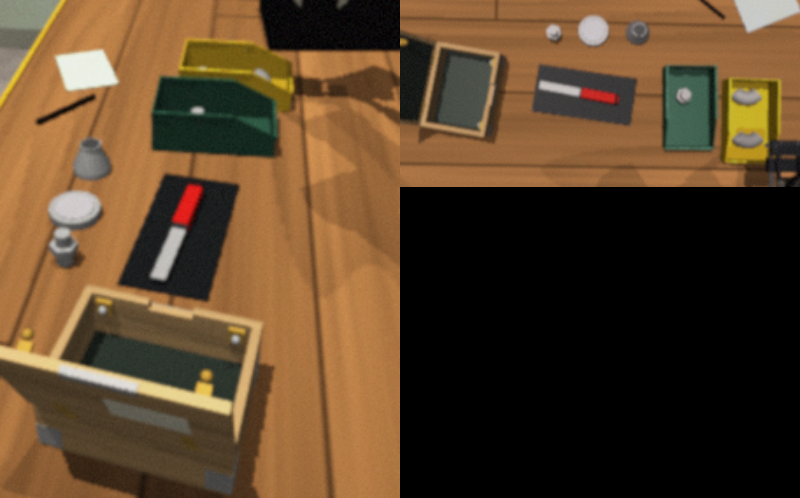

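The final picture shows the elbow lying in the front of the yellow bin (747,140), the bar on its mat, the lid open, the loose fittings in place and the gripper clear. I'm handing in the job.

Request:
{"op": "shift_gripper", "data": {
  "steps": {"increments":[[56, 0, 0, 0, 0], [56, 0, 0, 0, 0]]},
  "lines": "1,1"
}}

```text
time: 22.1
```

```bash
python3 -c "
from plant import bot, capture, get_obs
print(bot.close_job())"
```

```text
the job is handed in; nothing more can be done
None
```

I handed in the job at 22.1 s: the lid was pried and thrown open, the bar is back on its mat, and the elbow sits in the front of the yellow bin; the last pictures show the fittings undisturbed, but no verdict came back.

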